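Lift the lid of a sample well with its lever

ROBOT

A 6-joint arm with a two-finger parallel gripper is mounted at the origin on a cart in front of the work surface, level with it; the furniture and walls round the work are solid. World frame = base frame: x ahead of the robot, y to its left, z up, the work surface at z = 0. Lengths are in mm, angles in rad, forces in N, time in s.
With the tool pointing down it reaches from about 400 to 825 mm from the base axis. Payload 7 kg.
Tool frame: the origin (TCP) lies at the very end of the fingers, on their centre line; the grasp point (between the pads) lies 19 mm behind it; z points along the fingers, y is the line along which they close (so a half turn about z gives the same grasp; the last joint's range is limited). The gripper opens to 88 mm and grips with 3 to 60 N. Pads are 19 mm wide; open, the fingers measure 130 mm over their backs; the gripper's body (78 mm by 193 mm) begins 47 mm behind the grasp point.
Start: joints at [-0.998, 0.359, 0.012, 0, -1.224, -0.288], TCP at [189.625, -647.794, 226.561] pointing down, gripper open.
Joint ranges: [-3.07, 3.07], [-1.43, 2.12], [-1.02, 1.25], [-3.03, 1.67], [-3.05, -0], [-3.03, 3.03]. Speed limits (rad/s): [2.39, 2.39, 3.01, 3.14, 3.14, 3.14].

INTERFACE

Orientations are given as a unit quaternion [x, y, z, w].
In Python, from plant import bot gives the robot as it stands. Calls block until the motion is done:
- bot.move_ptp(position, orientation): joint-space move of the TCP to a pose.
- bot.line_to(position, velocity=150, ori=None): straight line of the TCP; ori=None keeps the orientation; velocity is the mean speed in mm/s.
- bot.move_joints(angles): joint-space move.
- bot.move_gripper(opening, force=None): finger opening in mm; force is the grip in N (None keeps the last); returns when the fingers have stopped.
- bot.pause(seconds).
- bot.solve_ik(position, orientation): joint angles nearest the present ones, or None.
- bot.read_state(): the state.
- bot.camera(name): name is "scene" or "top"; returns the picture (420x560x3 uint8, red, green, blue); there is no depth.
- bot.get_calibration(name): a dict with "fx", "fy", "cx", "cy" (pixels), "view" (4x4, takes a point from world to camera coordinates). Camera axes: x right, y up, looking along -z (the intrinsics and any distortion apply to the point x, -y, -z); pixel columns grow to the right and rows downward; lengths in mm; the calibration is good to about 2 mm. A picture is of the moment at which its call begins. get_calibration takes no time and is no camera call.
A pose or a line that the arm cannot do raises bot.Unreachable and nothing moves.
- bot.close_job(): hands the job in; it is judged then, once.
The state is a dict: "t": time; "joint_pos": joint angles; "qvel": joint speeds; "tau": joint torques, N m; "tcp_pos": TCP position; "eef_rot": TCP orientation; "contact_force": force on the tool from outside, world axes, zero at the start; "moment": the same for the moment, N m; "width": finger opening in mm; "finger_force": force on a finger pad.
Only numpy, scipy, OpenCV 4.12 (cv2) and the standard library are available. Lean on these libraries where they do the work, as an engineer would, in place of code of your own. Each camera call takes 0.05 s, during which the arm holds its last target. There are 200 camera calls.

TASK

Push the red safety slide outward by its peg, fully home against its end stop, so that its prop no longer stands under the lever. Then press the yellow pad at the lever's long end down until the lever lies on its rubber stop and the heavy steel lid is up, and finish while still holding it down there with the fingertips. Nothing is grasped or lifted: keep the lever seated on its fulcrum, and leave the blue-capped jar, the beaker and the stopper where they stand.

Things in the scene. Friction and masses are not known exactly. Their poses are not given: they have to be found in the camera images.
- stand: Fixed aluminium base 390 x 120 x 8 mm, flat on the worktop, yaw 1.25 to 1.85. Origin: on the worktop below the lever's pin. x runs along the lever from its long end (-x) to the white well (x 88 to 208 mm, rim 73 high); -y is the outer side, away from the robot; z up. Two fulcrum cheeks (44 long, y +-16 to +-24, 101 high) have open notches. The slide's guide reaches out to y -165 at x -75.
- lever: Loose dark steel bar 262 x 24 x 10 mm, 0.35 kg, resting by its 10 mm cross pin in the open notches. Origin at the pin's centre; at rest its axes are parallel to the stand's. It rests tilted 0.28 rad, long end up, the short end's brass nose (75 mm from the pin) under the lid's lip. Pressed, it turns 0.56 rad about the pin. While the prop is under it, it stops after 3 mm.
- press_pad (a point): Top centre of the round yellow pad (42 mm across) on the lever's long end, 175 mm along the bar from the pin and 11 mm above the bar's mid-line. At rest at stand x -165, y 0, 145 mm above the worktop; with the lever on its stop at x -171, 48 mm high (its arc bulges to x -175 between). Pressing it down against the lid takes about 2 to 5 N.
- rubber_stop (a point): Centre of the black rubber top of the fixed stop post under the lever's long arm, 24 mm across, 40 mm above the worktop, at stand x -140, y 0 mm. The pressed lever comes to lie on it, tilted 0.28 rad with its long end down.
- lever_pin (a point): Centre of the lever's pin, between the cheeks, 86 mm above the worktop while seated; it must stay in the notches.
- lid (a joint): Hinge of the steel lid (152 x 124 x 14 mm, about 2.4 kg, hinged at the well's far edge, its lip 28 mm beyond the well over the lever's nose). 0 rad shut, grows as it rises; about 0.30 rad with the lever on its stop. It falls shut if the lever is let go.
- safety_slide (a joint): Travel (m) of the red safety slide: 0 to 0.006 at the start, its prop (14 x 24 mm, top 100 mm high) under the lever at stand x -75 mm; 0.042 = fully out at its end stop. It moves along stand -y (outward) against about 2 N of friction and stays where it is left.
- slide_peg (a point): Top centre of the slide's upright red peg, 16 mm across, top 63 mm above the worktop, on the slide's foot (top 18 mm high). At slide value 0 it is at stand x -75, y -100 mm; it moves toward stand -y. Between the peg and the prop are 80 mm free, where closed fingers can go down and push the peg outward.
- blue_jar: Sample jar with blue cap, 48 x 48 x 72 mm, loose, origin at the centre of its underside; a bystander, on the outer side of the stand.
- beaker: Clear beaker 53 x 53 x 71 mm, loose, origin at the centre of its underside; a bystander, on the robot's side of the stand.
- stopper: Red-brown rubber stopper 23 x 23 x 28 mm, loose, origin at the centre of its underside; a bystander, on the robot's side of the lever's long arm.

How it is judged (in metres and radians):
On the way, in this order (a step that is already met when the one before it is completed fails the run):
1. the safety slide is pushed fully out while the lid is still shut (value of joint safety_slide above 0.036 m and value of joint lid below 0.04 rad), for 0.1 s.
2. the lid is raised by pressing the lever (value of joint lid above 0.25 rad and contact force between the fingers and lever above 1 N), for 0.2 s.
At the end, for the whole second after the job is handed in: Fingers press the lever with over 1 N; pad within 8 mm of its lowest height; lid up over 0.25 rad and still; slide out over 36 of 42 mm; lever pin within 8 mm of its place; jar, beaker and stopper upright within 25 mm of their places (all of step 2 and velocity of joint lid between -0.1 and 0.1 rad/s and z of press_pad in the frame of stand below 0.056 m and value of joint safety_slide above 0.036 m and distance of lever_pin from where it was at the start of the episode below 0.008 m and distance of each of blue_jar, beaker, stopper from where it was at the start of the episode below 0.025 m and angle between each of blue_jar, beaker, stopper's own z axis and vertical below 0.2 rad); the arm keeps its last pose, push and grip.
It fails at once if the lever is lifted out of its notches (distance of lever_pin from where it was at the start of the episode above 0.012 m).
It fails at once if the lever's long end is lifted (z of press_pad in the frame of stand above 0.165 m).
It fails at once if a bystander is moved, lifted or tipped (distance of any of blue_jar, beaker, stopper from where it was at the start of the episode above 0.025 m or angle between any of blue_jar, beaker, stopper's own z axis and vertical above 0.5 rad).
It also fails if it takes over 48 s, if anything falls off the work surface, if the arm or the gripper's body presses on something with over 40 N, if the wrist force passes 120 N, or if a joint passes its speed limit or range.

## Working session

There is one attempt and no reset: what is moved stays moved. The work goes in short steps, each a Python script; the robot and the scene stay as the last script left them, time stands still between calls to the robot, and variables do not carry over. Pictures are saved under pics/ and viewed, at most 10 in all, crops included, and the job is handed in when it is done.

```bash
mkdir -p pics; ls
python3 - <<'E'
from plant import bot
import cv2
for n in("scene","top"):
    cv2.imwrite(f"pics/{n}0.png",bot.camera(n)[:,:,::-1]); print(n,bot.get_calibration(n))
s=bot.read_state();print(s["t"],s["eef_rot"],s["contact_force"],s["width"])
E
```

```text
pics
scene {'fx': 508.74768931358744, 'fy': 508.74768931358744, 'cx': 278.7928370243439, 'cy': 205.91138183230052, 'view': array([[-7.14661042e-01, -6.99111075e-01,  2.24343443e-02,
         3.71202003e+02],
       [ 2.93455982e-01, -2.70560459e-01,  9.16886375e-01,
        -2.46193212e+02],
       [-6.34935573e-01,  6.61846465e-01,  3.98517347e-01,
        -6.61366379e+02],
       [ 0.00000000e+00,  0.00000000e+00,  0.00000000e+00,
         1.00000000e+00]])}
top {'fx': 379.84469211600697, 'fy': 379.84469211600697, 'cx': 278.8925688798661, 'cy': 209.48701948248285, 'view': array([[-2.82658931e-02, -9.99532155e-01,  1.16837440e-02,
         1.68742343e+01],
       [ 9.95991066e-01, -2.71695195e-02,  8.52268362e-02,
        -4.96614246e+02],
       [-8.48695215e-02,  1.40459173e-02,  9.96293068e-01,
        -9.32918256e+02],
       [ 0.00000000e+00,  0.00000000e+00,  0.00000000e+00,
         1.00000000e+00]])}
0.1 [-1.41865832e-01  9.89885620e-01  7.18867033e-04 -1.69387197e-04] [-0.10977014  0.07823011  0.11112012] 87.41708390592126
```

View pics/scene0.png

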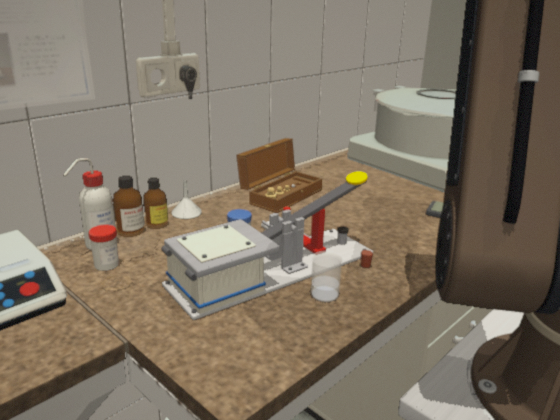

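View pics/top0.png

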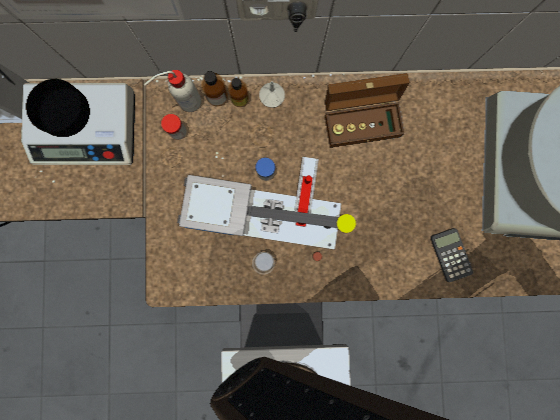

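The scene shows the lever's yellow pad at top (346,223) and scene (356,178), and the peg at top (308,179). The jar, at top (265,168), is on the outer side; the beaker (263,262) and stopper (318,256) are on the near side.

Run:
```python
import cv2,numpy as np
t=cv2.imread("pics/top0.png");s=cv2.imread("pics/scene0.png")
for n,i in(("top",t),("scene",s)):
    h=cv2.cvtColor(i,cv2.COLOR_BGR2HSV)
    m=cv2.inRange(h,(25,180,120),(35,255,255));k,l,st,c=cv2.connectedComponentsWithStats(m)
    j=1+np.argmax(st[1:,4]);print(n,"pad",c[j],st[j])
a=cv2.resize(t[145:275,235:365],None,fx=4.5,fy=4.5,interpolation=cv2.INTER_CUBIC)
cv2.imwrite("pics/crop1.png",a)
```

```text
top pad [345.92605634 223.00704225] [337 214  19  19 284]
scene pad [356.32718894 177.2718894 ] [346 171  22  13 217]
```

View pics/crop1.png

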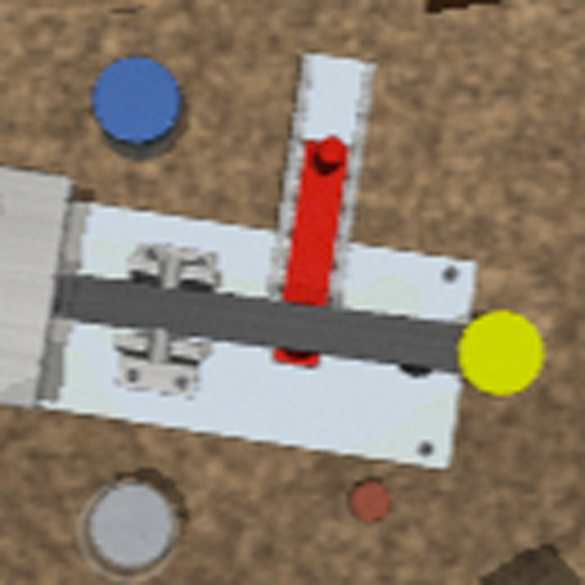

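The crop puts the peg top at full-image pixel (308.2,178.4), the base's right-hand corners at (340.4,202.8) and (334.6,248.4), and the pin at about (271.3,211.3). I'll fit the stand pose to these.

```bash
cat > h.py <<'E'
import numpy as np
from plant import bot
from scipy.optimize import least_squares
C={n:bot.get_calibration(n) for n in("top","scene")}
def proj(n,P):
    c=C[n];p=c["view"]@np.r_[P,1];return np.array([c["cx"]+c["fx"]*p[0]/-p[2],c["cy"]-c["fy"]*p[1]/-p[2]])
def back(n,uv,z):
    return least_squares(lambda q:proj(n,[q[0],q[1],z])-uv,[600,-50]).x
def st2w(pose,p):
    x,y,a=pose;c,s=np.cos(a),np.sin(a);return np.array([x+c*p[0]-s*p[1],y+s*p[0]+c*p[1],p[2]])
E
python3 - <<'E'
from h import *
ob=[("top",(345.9,223),lambda q:(-165,0,145),2),("scene",(356.3,177.3),lambda q:(-165,0,145),2),
("top",(308.2,178.4),lambda q:(-75,-100-q[3],63),1.5),
("top",(340.4,202.8),lambda q:(q[4],-60,8),1),("top",(334.6,248.4),lambda q:(q[4],60,8),1),("top",(271.3,211.3),lambda q:(0,0,92),.5),
("top",(310.2,157.7),lambda q:(-75,-165,14),.7)]
f=lambda q:np.concatenate([w*(proj(n,st2w(q[:3],g(q)))-uv) for n,uv,g,w in ob])
r=least_squares(f,[560,0,1.5,3,-170]);print(r.x,f(r.x).reshape(-1,2).round(1))
c=lambda u,v:(235+u/4.5-.4,145+v/4.5-.4)
x,y,a=r.x[:3]
for nm,uv,z in(("jar",(137,98),72),("beaker",(132,527),71),("stopper",(370,501),28)):
    w=back("top",c(*uv),z);d=w-[x,y];print(nm,w,"stand",np.cos(a)*d[0]+np.sin(a)*d[1],-np.sin(a)*d[0]+np.cos(a)*d[1])
E
```

```text
[ 4.81836035e+02  2.20611825e+01  1.39058731e+00  4.05352756e-02
 -1.69389575e+02] [[-0.2  0.5]
 [-0.6 -2.2]
 [ 0.2  0. ]
 [ 0.3  0.1]
 [-0.5  1.2]
 [-0.   1.1]
 [ 0.1 -0.6]]
jar [597.2336854   34.07703761] stand 32.50459522271849 -111.3752651466872
beaker [370.42078225  42.42283669] stand 0.06238656025569611 113.26054787756792
stopper [378.63278583 -87.24459891] stand -126.033366998774 81.9405575788441
```

```bash
cat >> h.py <<'E'
from scipy.spatial.transform import Rotation as R
POSE=(481.8,22.1,1.3906)
def W(x,y,z): return list(st2w(POSE,(x,y,z)))
def quat(yaw):
    y=np.array([np.cos(yaw),np.sin(yaw),0]);z=np.array([0,0,-1.]);return list(R.from_matrix(np.c_[np.cross(y,z),y,z]).as_quat())
E
python3 - <<'E'
from h import *
import cv2
q=quat(POSE[2])
print(bot.solve_ik(W(-75,-70,230),q),bot.solve_ik(W(-75,-70,38),q))
bot.move_gripper(0,20)
bot.move_ptp(W(-75,-70,230),q)
bot.line_to(W(-75,-70,75),120)
s=bot.read_state();print(s["t"],s["tcp_pos"],s["width"],s["contact_force"])
for n in("scene","top"): cv2.imwrite(f"pics/{n}1.png",bot.camera(n)[:,:,::-1])
a=cv2.imread("pics/scene1.png")[120:300,190:430];cv2.imwrite("pics/c2.png",cv2.resize(a,None,fx=3,fy=3))
print(bot.solve_ik(W(-165,0,200),quat(POSE[2]+np.pi/2)),bot.solve_ik(W(-165,0,200),quat(POSE[2]-np.pi/2)))
E
```

```text
[ 0.24337786  0.13607893 -0.27863513  0.         -1.15608227 -1.99437052] [ 2.43377863e-01  3.41480498e-01 -5.12873776e-01 -4.44089210e-16
 -7.16442053e-01 -1.99437052e+00]
5.3833 [537.72058762 -64.16999441  75.65866561] 0.5735530915927577 [-0.16676925  0.59131705  0.32213789]
[ 0.1163998   0.04287642 -0.45600414  0.         -1.07191577 -0.29659613] [ 0.1163998   0.04287642 -0.45600414  0.         -1.07191577  2.84499652]
```

View pics/c2.png

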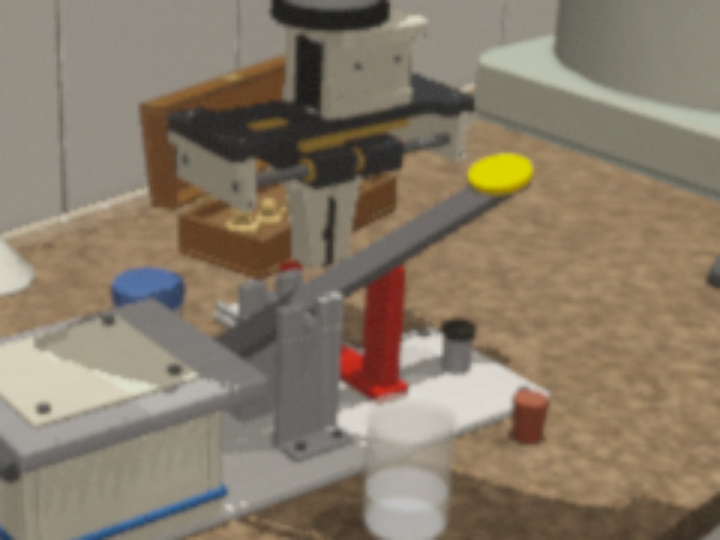

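The crop shows the closed fingers behind the lever at about (320,255), next to the peg top at (290,265), with the body clear of the pad. Next I'll lower the fingers and push.

Run:
```python
from h import *
import cv2
u=np.array(W(0,-1,0))-np.array(W(0,0,0))
def F(): return np.array(bot.read_state()["contact_force"])
for z in(60,48,38):
    bot.line_to(W(-75,-70,z),60)
    f=F()
    if abs(f).max()>5: print("hit",z,f);raise SystemExit
f0=F();y=-70
def push(): return -(F()-f0)@u
while y>-135:
    y-=4 if y>-116 else 1.5
    bot.line_to(W(-75,y,38),40); p=push(); print(round(y,1),round(p,1),end="; ")
    if p>12: break
s=bot.read_state();print(s["t"],s["tcp_pos"],F())
cv2.imwrite("pics/top2.png",bot.camera("top")[:,:,::-1]);a=bot.camera("scene")[:,:,::-1][120:300,190:430];b=cv2.imread("pics/top2.png")[130:265,235:415]
cv2.imwrite("pics/c3.png",np.vstack([cv2.resize(a,(400,300)),cv2.resize(b,(400,300))]))
```

```text
-74 -0.6; -78 -0.1; -82 -0.2; -86 0.7; -90 0.3; -94 0.1; -98 0.8; -102 0.0; -106 -0.2; -110 0.6; -114 0.1; -118 0.6; -119.5 1.3; -121.0 1.5; -122.5 1.2; -124.0 3.5; -125.5 7.0; -127.0 10.7; -128.5 15.0; 11.3 [590.78512916 -74.33519747  37.47346392] [-14.17779549   7.26766527   9.3872517 ]
```

View pics/c3.png

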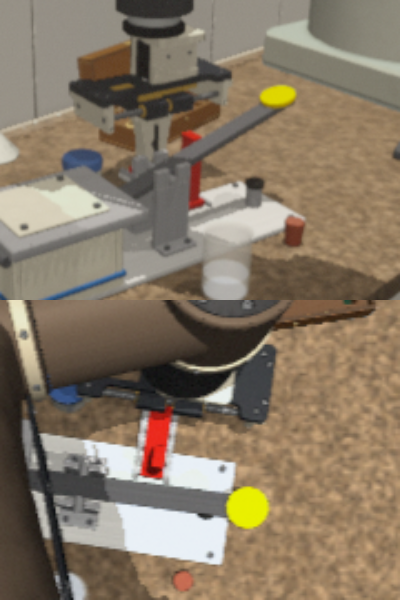

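The prop now stands clear of the lever, with its foot visible on the outer side in the top crop. The force climbed from y≈-123.5, which matches the 42 mm end stop. Now I'll press the pad.

Run:
```python
from h import *
import cv2
bot.line_to(W(-75,-118,38),60); bot.line_to(W(-75,-118,200),150)
q2=quat(POSE[2]+np.pi/2)
bot.move_ptp(W(-165,0,200),q2)
bot.line_to(W(-165,0,160),80); bot.pause(.3)
f0=np.array(bot.read_state()["contact_force"])
z=160
def px(z):   # pad arc
    th=np.clip(np.interp(z,[48,145],[-.28,.28]),-.28,.28)
    return -175*np.cos(th)-11*np.sin(th)*-1 if False else -(175*np.cos(th)-11*np.sin(th)*-1*-1)
n=0
while z>42:
    z-=6 if z>60 else 1.5
    bot.line_to(W(px(z),0,z),50)
    s=bot.read_state();f=np.array(s["contact_force"])-f0
    n+=1
    if n%3==0 or z<60: print(round(z,1),f.round(1),np.round(s["tcp_pos"][2],1),end="; ")
    if f[2]>14: break
bot.pause(.3);s=bot.read_state();print(s["t"],s["tcp_pos"],np.array(s["contact_force"])-f0)
a=bot.camera("scene")[:,:,::-1];cv2.imwrite("pics/scene3.png",a);b=bot.camera("top")[:,:,::-1][130:265,235:415]
cv2.imwrite("pics/c4.png",np.vstack([cv2.resize(a[120:300,190:430],(400,300)),cv2.resize(b,(400,300))]))
```

```text
142 [ 0.8 -0.5  4.3] 142.2; 124 [0.7 0.7 3.8] 124.1; 106 [ 1.1 -1.1  4. ] 106.2; 88 [ 1.  -0.4  3.5] 88.1; 70 [ 1.4 -0.3  2.7] 70.1; 58 [ 0.9 -0.5  2.6] 58.1; 56.5 [ 1.  -0.6  5.2] 56.6; 55.0 [ 0.9 -0.2  5.1] 55.1; 53.5 [ 0.6 -0.2  4.8] 53.6; 52.0 [-0.6 -0.4 12.7] 52.7; 50.5 [-4.7  0.4 23.3] 52.0; 21.5333 [ 451.36149041 -147.27351009   52.03060508] [-4.79504751 -0.34840551 23.55826721]
```

View pics/c4.png

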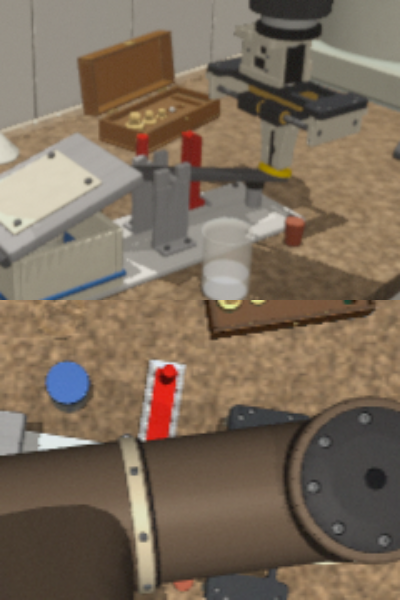

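The lever lies on its stop, the lid is up, the slide is out and the bystanders haven't moved. I'll ease the push a little and hand in.

Run:
```python
from h import *
p=list(bot.read_state()["tcp_pos"]);x=W(-171,0,51.3)
bot.line_to([p[0],p[1],51.4],20);bot.pause(.5)
s=bot.read_state();print(s["t"],s["tcp_pos"],s["contact_force"],abs(np.array(s["qvel"])).max())
print(bot.close_job())
```

```text
22.3833 [ 451.36645186 -147.38027411   52.33274962] [-3.81207695  0.7327699  17.0100388 ] 0.0012016730150390927
the job is handed in; nothing more can be done
None
```

The job is handed in at about 22 s, though the judge's result isn't shown: the slide was pushed out to its end stop and the lever is held on its rubber stop with about 17 N, with the lid up and the jar, beaker and stopper not visibly moved.

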